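Nudge the specimen carrier onto its stage pins

TASK

The square-cornered aluminium specimen carrier has been left short of its seat on the black microscope stage, riding on the loading ledge and on the tops of the two locating pins. With the fingertips, nudge it sideways along the stage until its two round holes drop over the two pins and it lies flat on the black stage. Only push it: do not pick it up or tip it over, leave the things standing around the work where they are, and draw the hand clear when it is seated.

Things in the scene. Friction and masses are not known exactly. Their poses are not given: they have to be found in the camera images.
- stage: Fixed black stage plate. Origin on the table under it; x is the travel direction (away from the robot, within 0.35 rad of world x), y left, z up. Spans x -140 to +160, y -100 to +100 mm; black top 30 mm above the table. Two steel pins stand on it at x +45, y +42 and -42 mm; a thin white line at either side edge marks their x. Carrier home: its origin at x +30, y 0 mm, axes parallel.
- ledge_edge (a point): Middle of the front edge of the stage's grey loading ledge, at its top, 35 mm above the table (5 mm over the black top). The ledge covers stage x -140 to -50 mm over the full width. The carrier's rear edge slips off it and sinks 5 mm when about 10 mm short of home; its top edge is then still 9 mm above the ledge.
- carrier: Loose aluminium plate, 140 (its x) x 130 (its y) x 14 mm, 0.3 to 0.6 kg, sunken 57 mm square glass window in the middle. Origin at the centre of its underside; x forward along the travel, z up. Starts level, underside at 35 mm, rear on the ledge, front on the pin tips, 22 to 38 mm short of home, up to 12 mm to either side, turned up to 0.15 rad. Home: level, underside at 30 mm.
- hole_left (a point): Centre, at underside level, of the carrier's through hole of 11.5 mm diameter at its x +15, y +42 mm; a short black line on top at the side edge marks the holes' x. The plate slides with ordinary dry friction under a few newtons; a tapered pin catches a hole that comes within about 3 mm.
- hole_right (a point): The same for the hole at the carrier's x +15, y -42 mm.
- pin_left (a point): Tip of the stage's pin at +y: 8 mm diameter at the foot, tapering to a 3.6 mm flat tip 5 mm above the black top, level with the ledge (35 mm above the table). Hidden under the carrier at the start.
- pin_right (a point): The same for the pin at -y.
- dish: Bystander: shallow glass dish, 88 mm across, 16 mm high, on the bench to the left of the stage. Origin at the centre of its underside.
- vial: Bystander: small amber bottle, 40 mm across, about 75 mm high, on the bench to the right of the stage. Origin at the centre of its underside.
- slide_box: Bystander: grey box of slides, 82 x 56 x 32 mm, on the bench to the right of the stage's far half. Origin at the centre of its underside.
- lens_cap: Bystander: grey plastic cap, 28 mm across, 10 mm high, on the stage's far left corner. Origin at the centre of its underside.
- beaker: Bystander: glass beaker, 72 mm across, 85 mm high, on the bench to the right, beyond the vial. Origin at the centre of its underside.
- tube_rack: Bystander: white rack of capped tubes, 70 x 150 mm, about 78 mm high, on the bench to the left of the ledge. Origin at the centre of its underside.
Mind the look-alikes: they are no part of the job. What is meant by the carrier is not pink, and is the smaller of those in its own colour.

How it is judged:
At the end, for the whole second after the job is handed in: Both holes are over their own pins (centres within 3 mm horizontally), the carrier lies flat on the black stage (underside within 1.5 mm of it, tilt below 0.02 rad) and is at rest (horizontal distance between hole_left and pin_left below 0.003 m and horizontal distance between hole_right and pin_right below 0.003 m and height (world z) of each of carrier, hole_left, hole_right below 0.0315 m and angle between carrier's own z axis and vertical below 0.02 rad and linear speed of carrier below 0.01 m/s and angular speed of carrier below 0.05 rad/s); the robot touches nothing.
It fails at once if the carrier is lifted (underside centre 12 mm or more above the ledge) (height (world z) of carrier above 0.047 m).
It fails at once if the carrier is tipped up (more than 0.2 rad) (angle between carrier's own z axis and vertical above 0.2 rad).
It fails at once if the carrier is knocked off the stage (height (world z) of carrier below 0.022 m).
It fails at once if a bystander is displaced by more than 20 mm (distance of any of dish, vial, slide_box, lens_cap, beaker, tube_rack from where it was at the start of the episode above 0.02 m).
It also fails if it takes over 64 s, if anything falls off the work surface, if the arm or the gripper's body presses on something with over 40 N, if the wrist force passes 120 N, or if a joint passes its speed limit or range.

ROBOT

A 6-joint arm with a two-finger parallel gripper is mounted at the origin on the work surface. World frame = base frame: x ahead of the robot, y to its left, z up, the work surface at z = 0. Lengths are in m, angles in rad, forces in N, time in s.
With the tool pointing down it reaches from about 0.35 to 0.975 m from the base axis. Payload 4.9 kg.
Tool frame: the origin (TCP) lies midway between the tips of the shut fingers; the grasp point (between the pads) lies ctrl.tcp_to_grasp behind it (ctrl.tcp_to_grasp is the distance from the TCP to the grasp point, in m); z points along the fingers, y is the direction in which the jaws open and shut (so a half turn about z gives the same grasp; the last joint's range is limited). The gripper opens to 85 mm and grips with 20 to 120 N. Pads are 22 mm wide; open, the fingers measure 114 mm over their backs; the gripper's body (76 mm by 85 mm) begins 54 mm behind the grasp point. The pads swing forward as they close: fully open they stand 13 mm farther back than shut.
Start: joints at [-1.371, 0.053, 1.613, -0, 1.476, -0.119], TCP at [0.196, -0.593, 0.231] pointing down, gripper open.
Joint ranges: [-3.01, 3.01], [-1.01, 2.22], [0.06, 2.58], [-1.02, 4.17], [0.09, 2.62], [-3.14, 3.14]. Speed limits (rad/s): [2.57, 2.57, 3.14, 3.14, 3.14, 3.14].

INTERFACE

Orientations are given as a rotation vector (axis times angle).
In Python, from station import ctrl, get_image, calibration, finish_job, models gives the robot as it stands.
- The arm moves only by the shell command python3 -m creep 'ROWS' [FORCE]. ROWS is JSON, a list of rows, each a list of 7 numbers: the opening, from 0 (shut) to 1 (fully open), then the shift along the tool's x, y, z in m, then the turn, a rotation vector about the tool's x, y, z in degrees. A call has 1 to 20 rows; each row shifts and turns the commanded pose from where the row before left it, along the tool's axes as they then stand; what a row does not reach is not made up. A row lasts 1/10 s, in which the tool goes at most 50 mm and 8.59 degrees, less where a joint would pass 70% of its speed; a pose out of reach is approached as far as the arm can. A call with a gripper value outside its range is refused whole. The fingers move at their own pace and stop on an object; FORCE is the grip in N (left out, the last holds). Time passes only in rows, so rows that do not move let the fingers close. It gives the time, the measured TCP pose, the force and the opening at its end, in the units of the state.
- ctrl.get_obs(): the state, without advancing time (a new reading comes with each control period).
- get_image(name): name is "side" or "top" or "wrist"; returns the picture (480x640x3 uint8, red, green, blue); there is no depth.
- calibration(name): a dict with "mtx" (3x3 intrinsics, pixels), "R" (3x3) and "t" (3): a world point X has camera coordinates R X + t. Camera axes: x right, y down, z forward; pixel columns grow to the right and rows downward; lengths in m; the calibration is good to about 2 mm. A picture is of the moment at which its call begins: read the wrist's pose just before it. calibration takes no time and is no camera call; for the wrist camera it gives the pose at the moment of the call.
- finish_job(): hands the job in, once; it reports no verdict.
Trained networks look in the newest picture that a camera, given by its name, has taken for a name from the list of things; names that differ only in an ending like _2 or _b are one class to them, and where a whole thing is asked for, a point or a joint stands for the part that bears it (a point fixed in the world has none). Each returns a list of dicts, best first, with "conf" (0 to 1); they miss things now and then, are a little off and sometimes report something else, mostly with a low value. They report only what shows in the picture. A call takes as long as a camera call. They do not tell look-alikes from the thing itself.
- models.search_frame(camera, name): "extent" ([left, top, right, bottom] in pixels, round what is visible of it).
The state is a dict: "t": time; "q": joint angles; "dq": joint speeds; "effort": joint torques, N m; "tool_pos": TCP position; "tool_rot": TCP orientation; "contact_force": force on the tool from outside, world axes, zero at the start; "wrist_torque": the same for the moment, N m; "opening": finger opening in m.
Only numpy, scipy, OpenCV 4.12 (cv2) and the standard library are available. Lean on these libraries where they do the work, as an engineer would, in place of code of your own. Each camera call takes 0.05 s, during which the arm holds its last target. There are 200 camera calls.

## Working session

There is one attempt and no reset: what is moved stays moved. The work goes in short steps, Python scripts to look and compute and a shell command to move; the robot and the scene stay as the last step left them, time stands still between calls to the robot, and variables do not carry over. Pictures are saved under pics/ and viewed, about 8 in all and at most 12, crops included, and the job is handed in when it is done.

```bash
mkdir -p pics; ls
python3 - <<'E'
from station import ctrl,get_image,calibration,models
import cv2
o=ctrl.get_obs();print(o['t'],o['tool_pos'],o['tool_rot'],o['opening'],ctrl.tcp_to_grasp)
for c in ['top','side']:
    cv2.imwrite(f'pics/{c}0.png',get_image(c)[:,:,::-1])
    k=calibration(c);print(c,k['mtx'].tolist(),k['R'].round(4).tolist(),k['t'].round(4).tolist())
    for n in ['carrier','stage']:print(n,models.search_frame(c,n))
E
```

```text
pics
0.0 [ 0.19576699 -0.59287458  0.23004679] [-3.09966910e+00 -4.98357548e-01  1.69557483e-04] 0.0854049927901798 0.0187
top [[504.0365367897717, 0.0, 309.9534069916323], [0.0, 504.0365367897717, 239.18709065774908], [0.0, 0.0, 1.0]] [[-0.0179, -0.9994, 0.0293], [-0.9965, 0.0154, -0.0818], [0.0813, -0.0307, -0.9962]] [-0.0224, 0.5635, 0.9999]
carrier [{'extent': [169.4, 78.5, 244.0, 155.3], 'conf': 0.66}, {'extent': [382.6, 300.3, 513.3, 436.5], 'conf': 0.64}, {'extent': [292.8, 177.8, 360.7, 253.3], 'conf': 0.58}]
stage [{'extent': [272.9, 136.3, 387.8, 293.2], 'conf': 0.72}, {'extent': [293.2, 178.1, 362.3, 254.4], 'conf': 0.51}]
side [[523.2591015689942, 0.0, 318.701279222527], [0.0, 523.2591015689942, 237.50986420800237], [0.0, 0.0, 1.0]] [[-0.8959, -0.4441, 0.0087], [-0.2792, 0.5477, -0.7887], [0.3455, -0.7091, -0.6147]] [0.4893, 0.1971, 0.8258]
carrier [{'extent': [87.8, 237.0, 188.4, 304.9], 'conf': 0.89}, {'extent': [258.6, 188.3, 347.0, 245.2], 'conf': 0.8}, {'extent': [425.2, 181.3, 507.0, 241.9], 'conf': 0.67}]
stage []
```

View pics/top0.png

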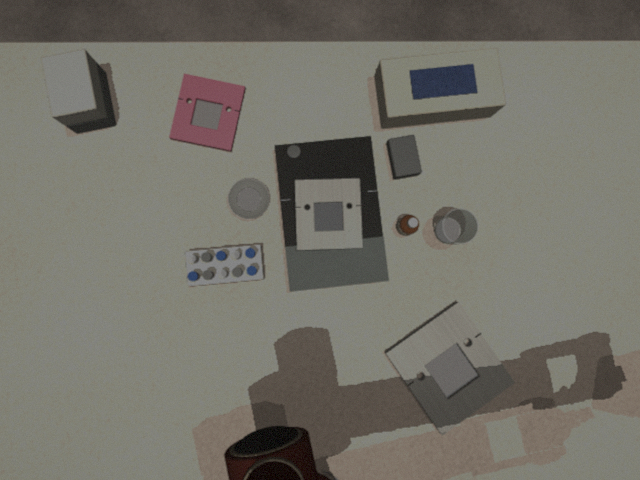

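View pics/side0.png

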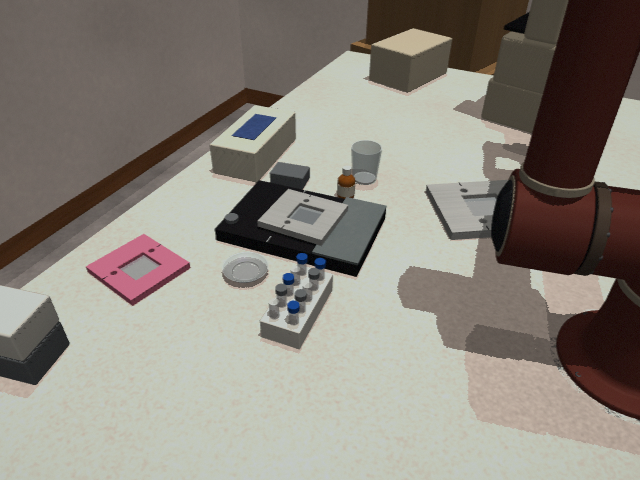

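The top view shows the job's carrier (white aluminium) on the black stage, at about (294–362, 179–249). The holes are near (307,207) and (349,206), and the white pin lines are at (285,200) and (372,191). The pink plate and the larger aluminium plate are decoys.

```bash
cat > h.py <<'E'
import numpy as np,cv2
from station import ctrl,get_image,calibration,models
from scipy.spatial.transform import Rotation as Ro
def ray(k,uv,z):
    d=np.asarray(k['R']).T@np.linalg.solve(np.asarray(k['mtx']),[uv[0],uv[1],1.]);c=-np.asarray(k['R']).T@np.asarray(k['t'])
    return c+d*(z-c[2])/d[2]
def totool(target,o=None):
    o=o or ctrl.get_obs();return Ro.from_rotvec(o['tool_rot']).inv().apply(np.asarray(target)-o['tool_pos'])
def yaw(o): 
    M=Ro.from_rotvec(o['tool_rot']).as_matrix();return np.arctan2(M[1,0],M[0,0])
E
python3 - <<'E'
from h import *
k=calibration('top')
for n,uv,z in [('FL',(275,146),.03),('FR',(371,137),.03),('NR',(388,281),.035),('NL',(288,291),.035),('lineL',(285,200),.03),('lineR',(372.5,191),.03),('cFL',(294,179),.049),('cFR',(360,179),.049),('cNR',(362,248),.049),('cNL',(296,249),.049),('hL',(307,207),.049),('hR',(349,206),.049),('vial',(408,225),.05),('beaker',(455,228),.08),('rack',(225,265),.07),('cap',(293,152),.04)]:
    print(n,ray(k,uv,z).round(4))
o=ctrl.get_obs();print(Ro.from_rotvec(o['tool_rot']).as_matrix().round(3))
kw=calibration('wrist');R=np.array(kw['R']);print(kw['mtx'][0][0],'cam',(-R.T@kw['t']).round(3),R[2].round(3),'in tool',totool(-R.T@kw['t']).round(3))
im=cv2.imread('pics/top0.png')[125:300,265:395];cv2.imwrite('pics/top0c.png',cv2.resize(im,None,fx=4,fy=3.4*4/3.4,interpolation=cv2.INTER_CUBIC)[:600])
E
```

```text
FL [0.7547 0.0364 0.03  ]
FR [ 0.7716 -0.1611  0.03  ]
NR [ 0.4757 -0.1863  0.035 ]
NL [0.4594 0.014  0.035 ]
lineL [0.643  0.0175 0.03  ]
lineR [ 0.6592 -0.1611  0.03  ]
cFL [ 0.682  -0.0013  0.049 ]
cFR [ 0.6804 -0.1336  0.049 ]
cNR [ 0.5418 -0.134   0.049 ]
cNL [ 0.5419 -0.0032  0.049 ]
hL [ 0.6253 -0.0263  0.049 ]
hR [ 0.6261 -0.1102  0.049 ]
vial [ 0.5862 -0.227   0.05  ]
beaker [ 0.5758 -0.3116  0.08  ]
rack [0.512  0.1336 0.07  ]
cap [ 7.392e-01 -2.000e-04  4.000e-02]
[[ 0.95   0.313 -0.   ]
 [ 0.313 -0.95   0.001]
 [ 0.    -0.001 -1.   ]]
353.6440920722709 cam [ 0.274 -0.568  0.373] [-0.3   -0.099 -0.949] in tool [ 0.082  0.001 -0.142]
```

Coarse result from the top view:
- The stage yaw is about 0.083 and the carrier yaw about 0.
- The carrier is about 25 mm short and about 5 mm too far left in the stage frame.

I'll fly over it with the tool aligned to the stage and refine this with the wrist camera.

```bash
python3 -m creep '[[1,0,0,0,0,0,6.7],[1,0,0,0,0,0,6.7],[1,0.0254,-0.0307,0.001,0,0,0],[1,0.0254,-0.0307,0.001,0,0,0],[1,0.0254,-0.0307,0.001,0,0,0],[1,0.0254,-0.0307,0.001,0,0,0],[1,0.0254,-0.0307,0.001,0,0,0],[1,0.0254,-0.0307,0.001,0,0,0],[1,0.0254,-0.0307,0.001,0,0,0],[1,0.0254,-0.0307,0.001,0,0,0],[1,0.0254,-0.0307,0.001,0,0,0],[1,0.0254,-0.0307,0.001,0,0,0],[1,0.0254,-0.0307,0.001,0,0,0],[1,0.0254,-0.0307,0.001,0,0,0],[1,0.0254,-0.0307,0.001,0,0,0],[1,0.0254,-0.0307,0.001,0,0,0],[1,0.0254,-0.0307,0.001,0,0,0],[1,0.0254,-0.0307,0.001,0,0,0],[0,0,0,0,0,0,0],[0,0,0,0,0,0,0]]'
python3 - <<'E'
from h import *
import pickle
k=calibration('wrist');im=get_image('wrist')[:,:,::-1];cv2.imwrite('pics/w1.png',im);pickle.dump(k,open('k1.pkl','wb'))
o=ctrl.get_obs();print(yaw(o),o['tool_pos'],o['contact_force'])
E
```

```text
t: 2.3
tool_pos: [0.5592, -0.0689, 0.2151]
tool_rot: [3.138, 0.136, -0.001]
contact_force: [0.9, -1.0, -0.7]
opening: 0.0591
0.08535406628348703 [ 0.55895654 -0.0696728   0.21512469] [ 0.17749943  0.36969877 -0.75150514]
```

View pics/w1.png

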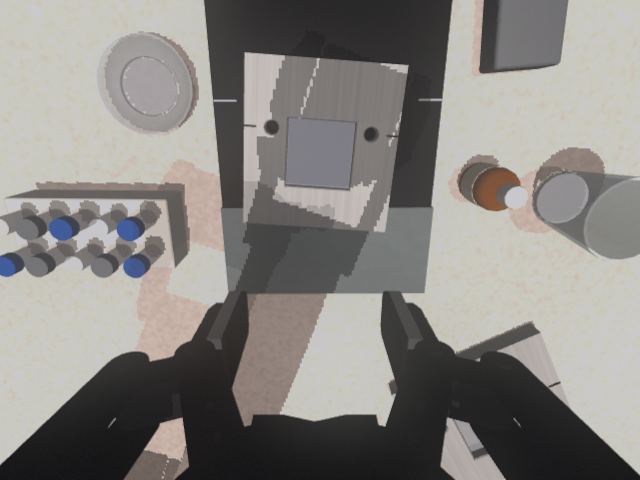

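The wrist view shows the carrier with holes at (271,127) and (371,134), the white pin lines at row 100 on both sides, and the ledge front edge at row 207. I'll turn these into positions.

```bash
cat >> h.py <<'E'
def blob(g,u,v,r=9,dark=True):
    p=g[v-r:v+r+1,u-r:u+r+1].astype(float);m=p.min() if dark else p.max();med=np.median(p)
    w=np.clip((med-p) if dark else (p-med),0,None);w[w<0.4*w.max()]=0
    y,x=np.mgrid[v-r:v+r+1,u-r:u+r+1];return (w*x).sum()/w.sum(),(w*y).sum()/w.sum()
E
python3 - <<'E'
from h import *
import pickle
k=pickle.load(open('k1.pkl','rb'));g=cv2.imread('pics/w1.png',0)
hL=ray(k,blob(g,271,127),.049);hR=ray(k,blob(g,371,134),.049)
print('holes',hL,hR,np.linalg.norm(hL-hR))
lL=[226,100];lR=[430,100]
def row(u,v):
    c=g[v-5:v+6,u-4:u+5].astype(float).mean(1);c=np.clip(c-np.median(c),0,None);return (c*np.arange(v-5,v+6)).sum()/c.sum()
vL,vR=row(226,100),row(430,100)
pl,pr=ray(k,(226,vL),.03),ray(k,(430,vR),.03);print('lines',vL,vR,pl,pr)
for v in (60,100,140,180):
    a=g[v].astype(int);print(v,[int(u) for u in range(195,250) if abs(a[u+1]-a[u-1])>40],[int(u) for u in range(395,465) if abs(a[u+1]-a[u-1])>40])
e1,e2=[ray(k,(u,207),.035) for u in (235,425)];print('ledge',e1,e2,np.arctan2(-(e2-e1)[0],-(e2-e1)[1])*-1)
d=(pl-pr)[:2];print('lineyaw',np.arctan2(-d[0],d[1]));dh=(hL-hR)[:2];print('carryaw',np.arctan2(-dh[0],dh[1]))
for v in (100,140,180):
  pass
cs=[ray(k,uv,.049) for uv in [(245,53),(408,66),(385,232),(244,222)]];print('corners',np.round(cs,4), [np.linalg.norm(cs[i]-cs[(i+1)%4]).round(4) for i in range(4)],np.mean(cs,0))
E
```

```text
holes [ 0.62833338 -0.02785561  0.049     ] [ 0.62998533 -0.11041198  0.049     ] 0.08257289644475586
lines 100.21731037691947 99.3744449925999 [0.64611806 0.01476043 0.03      ] [ 0.66235728 -0.16097541  0.03      ]
60 [208, 209, 210, 243, 244, 245] [445, 446, 447]
100 [196, 212, 214, 235, 236, 237, 243, 244] [403, 404, 418, 419, 430]
140 [215, 216, 217, 242, 243, 244] [397, 398, 437, 438]
180 [219, 220, 242, 243, 244] [432, 433, 434, 456, 457]
ledge [0.55282875 0.00430722 0.035     ] [ 0.56851975 -0.17286672  0.035     ] 0.08833225216007834
lineyaw 0.09214532159013686
carryaw 0.02000728015794155
corners [[ 0.6819 -0.0042  0.049 ]
 [ 0.684  -0.1331  0.049 ]
 [ 0.5452 -0.136   0.049 ]
 [ 0.5433 -0.007   0.049 ]] [np.float64(0.1289), np.float64(0.1389), np.float64(0.129), np.float64(0.1386)] [ 0.61361039 -0.0700813   0.049     ]
```

Both cameras agree. The carrier has to go about 24.5 mm forward, about 5.4 mm to the right, and turn about +0.07 rad. I'll square it up first with both open fingertips on the rear edge.

```bash
python3 -m creep '[[1,-0.0134,0,0,0,0,-0.2],[1,-0.0134,0,0,0,0,0],[1,-0.0134,0,0,0,0,0],[1,0,0,0.03,0,0,0],[1,0,0,0.03,0,0,0],[1,0,0,0.03,0,0,0],[1,0,0,0.03,0,0,0],[1,0,0,0.03,0,0,0],[1,0,0,0.01,0,0,0],[1,0,0,0.01,0,0,0],[1,0,0,0.01,0,0,0],[1,0,0,0,0,0,0],[1,0,0,0,0,0,0]]'
python3 -m creep '[[1,0,0,0.002,0,0,0],[1,0,0,0.002,0,0,0],[1,0,0,0.002,0,0,0],[1,0,0,0,0,0,0]]'
python3 - <<'E'
from h import *
cv2.imwrite('pics/s2.png',cv2.resize(get_image('side')[150:330,200:420],None,fx=3,fy=3,interpolation=cv2.INTER_CUBIC)[:,:,::-1])
E
```

```text
t: 3.65
tool_pos: [0.5198, -0.0734, 0.0362]
tool_rot: [3.138, 0.139, 0.002]
contact_force: [0.7, 0.9, -1.1]
opening: 0.0854
t: 4.05
tool_pos: [0.519, -0.073, 0.0291]
tool_rot: [-3.138, -0.139, 0.001]
contact_force: [0.3, 0.3, -0.0]
opening: 0.0855
```

View pics/s2.png

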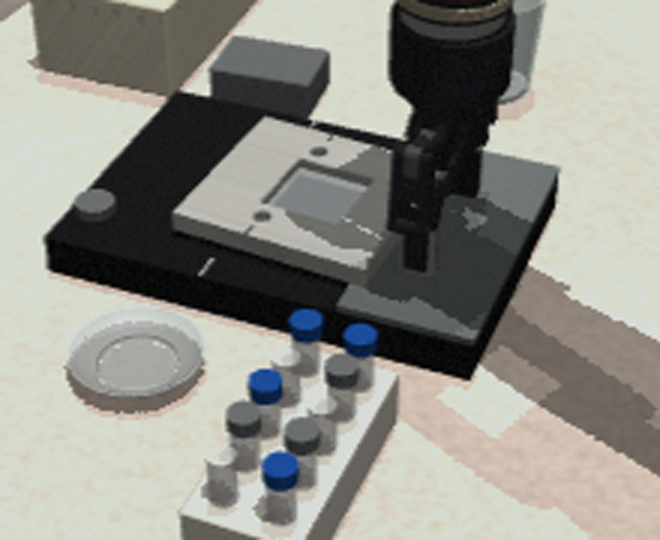

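The fingertips stand just behind the rear edge, a little above the ledge. I'll lower 2 mm and push slowly, about 20 mm in all, of which about 10 mm is free travel.

```bash
python3 -m creep '[[1,0,0,0.002,0,0,0],[1,0.002,0,0,0,0,0],[1,0.002,0,0,0,0,0],[1,0.002,0,0,0,0,0],[1,0.002,0,0,0,0,0],[1,0.001,0,0,0,0,0],[1,0.001,0,0,0,0,0],[1,0.001,0,0,0,0,0],[1,0.001,0,0,0,0,0],[1,0.001,0,0,0,0,0],[1,0.001,0,0,0,0,0],[1,0.001,0,0,0,0,0]]'
python3 -m creep '[[1,0.001,0,0,0,0,0],[1,0.001,0,0,0,0,0],[1,0.001,0,0,0,0,0],[1,0.001,0,0,0,0,0],[1,0.001,0,0,0,0,0],[1,0,0,0,0,0,0]]'
python3 - <<'E'
from h import *
import pickle
pickle.dump(calibration('wrist'),open('k2.pkl','wb'))
im=get_image('wrist')[:,:,::-1];cv2.imwrite('pics/w2.png',im);
E
```

```text
t: 5.3
tool_pos: [0.533, -0.0722, 0.0272]
tool_rot: [3.138, 0.138, -0.005]
contact_force: [-5.6, -3.8, 3.5]
opening: 0.0855
t: 5.9
tool_pos: [0.5379, -0.0715, 0.0272]
tool_rot: [3.138, 0.139, -0.005]
contact_force: [-5.0, -0.6, 3.5]
opening: 0.0856
```

View pics/w2.png

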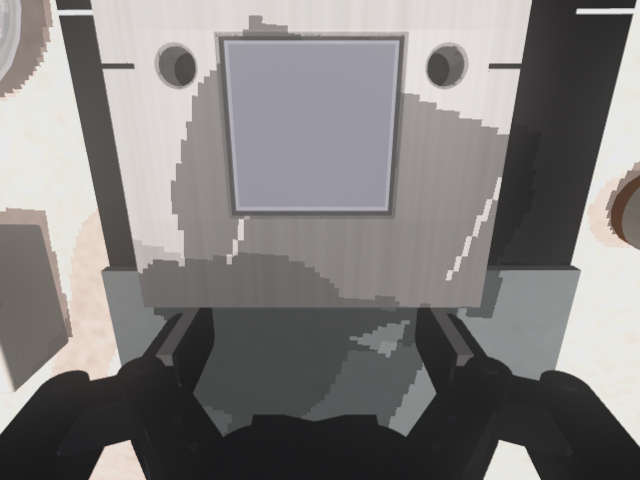

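Run:
```python
from h import *
import pickle
k=pickle.load(open('k2.pkl','rb'));g=cv2.imread('pics/w2.png',0)
def rep(hl,hr,vl,vr,e1,e2):
    hL=ray(k,hl,.049);hR=ray(k,hr,.049);a=ray(k,e1,.03);b=ray(k,e2,.03)
    d=(a-b)[:2];y=np.arctan2(-d[0],d[1]);dh=(hL-hR)[:2];print('stage yaw',y,'len',np.linalg.norm(d),'hole yaw',np.arctan2(-dh[0],dh[1]),np.linalg.norm(dh))
    m=((a+b)/2-(hL+hR)/2)[:2];print('fwd,left needed',m@[np.cos(y),np.sin(y)],m@[-np.sin(y),np.cos(y)])
rep((177,66),(447,65),0,0,(57.5,13),(634.5,11.5))
# ledge-centre check, ledge ends at z .035 and carrier edges at ledge row
e1,e2=ray(k,(104,268),.035),ray(k,(580,268),.035);print('ledge',e1,e2,np.linalg.norm(e1-e2))
y=.088;c=(e1+e2)/2;pin=c[:2]+.095*np.array([np.cos(y),np.sin(y)]);h=(ray(k,(177,66),.049)+ray(k,(447,65),.049))[:2]/2
m=pin-h;print('pins mid via ledge',pin,m@[np.cos(y),np.sin(y)],m@[-np.sin(y),np.cos(y)])
```

```text
stage yaw 0.09242466708830134 len 0.1970985789175046 hole yaw 0.0935811829053182 0.08307744867289477
fwd,left needed 0.018763735485496057 -0.011504910295731072
ledge [0.55212608 0.01615146 0.035     ] [ 0.56985557 -0.17930273  0.035     ] 0.19625666147722076
pins mid via ledge [ 0.65562322 -0.07322642] 0.020681439834521125 -0.01228623180800842
```

The carrier is now square to the stage: hole yaw 0.093 against stage 0.092. It needs about 19 mm forward and about 11.8 mm to the right. I'll turn the hand 90° and push the left side with both fingertips.

```bash
python3 -m creep '[[1,-0.005,0,0,0,0,0],[1,-0.01,0,0,0,0,0],[1,0,0,-0.025,0,0,0],[1,0,0,-0.025,0,0,0],[1,0,0,-0.025,0,0,0],[1,0,0,-0.025,0,0,0],[1,0,0,0,0,0,8.2],[1,0,0,0,0,0,8.2],[1,0,0,0,0,0,8.2],[1,0,0,0,0,0,8.2],[1,0,0,0,0,0,8.2],[1,0,0,0,0,0,8.2],[1,0,0,0,0,0,8.2],[1,0,0,0,0,0,8.2],[1,0,0,0,0,0,8.2],[1,0,0,0,0,0,8.2],[1,0,0,0,0,0,8],[1,0,0,0,0,0,0]]'
python3 - <<'E'
from h import *
o=ctrl.get_obs();print(yaw(o),.09-np.pi/2,o['q'],totool([.6118,.0256,.040],o))
E
```

```text
t: 7.75
tool_pos: [0.5236, -0.0726, 0.1271]
tool_rot: [-2.318, 2.121, 0.0]
contact_force: [-1.0, -0.1, -0.3]
opening: 0.0856
-1.4821223435845001 -1.4807963267948965 [-2.78679826e-01 -9.02790521e-02  1.93314832e+00  1.94885519e-04
  1.29869247e+00  2.77418648e+00] [-0.08995371 -0.09658843  0.0871102 ]
```

```bash
python3 -m creep '[[1,-0.03,-0.0322,0,0,0,0],[1,-0.03,-0.0322,0,0,0,0],[1,-0.03,-0.0322,0,0,0,0],[1,0,0,0.03,0,0,0],[1,0,0,0.03,0,0,0],[1,0,0,0.02,0,0,0],[1,0,0,0.01,0,0,0],[1,0,0,0.005,0,0,0],[1,0,0,0.005,0,0,0],[1,0,0,0,0,0,0],[1,0.002,0,0,0,0,0],[1,0.002,0,0,0,0,0],[1,0.002,0,0,0,0,0],[1,0.002,0,0,0,0,0],[1,0.002,0,0,0,0,0],[1,0,0,0,0,0,0]]'
python3 -m creep '[[1,0.0015,0,0,0,0,0],[1,0.0015,0,0,0,0,0],[1,0.0015,0,0,0,0,0],[1,0.0015,0,0,0,0,0],[1,0.0015,0,0,0,0,0],[1,0,0,0,0,0,0]]'
python3 - <<'E'
from h import *
import pickle
pickle.dump(calibration('wrist'),open('k3.pkl','wb'))
im=get_image('wrist')[:,:,::-1];cv2.imwrite('pics/w3.png',im);
E
```

```text
t: 9.35
tool_pos: [0.6133, 0.0152, 0.0274]
tool_rot: [-2.317, 2.121, -0.0]
contact_force: [-0.3, 0.6, 0.3]
opening: 0.0857
t: 9.95
tool_pos: [0.6139, 0.008, 0.0272]
tool_rot: [2.317, -2.121, -0.0]
contact_force: [0.9, 1.9, -0.1]
opening: 0.0859
```

View pics/w3.png

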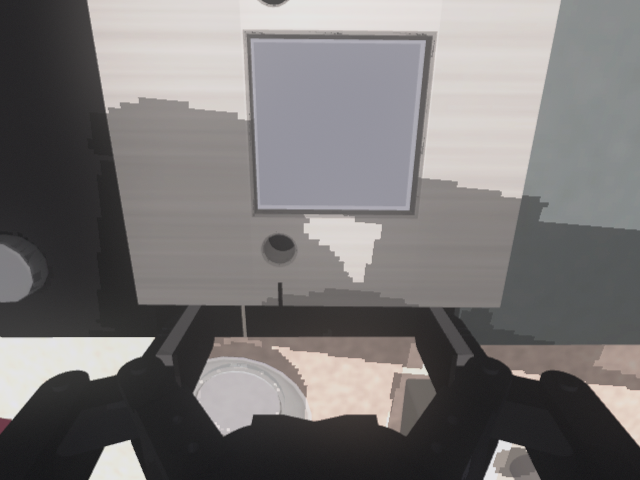

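Both fingertips are at the carrier's left side. The stage's left edge shows at row 338, the carrier edge at row 305, the hole at (280,249) and the white line at u≈243. I'll calculate what's left.

```bash
cat >> h.py <<'E'
def left(k,ce,se,y=.09,h=.049,hole=None,line=None):
    n=np.array([-np.sin(y),np.cos(y)]);f=np.array([np.cos(y),np.sin(y)])
    print('to right (mm)',[round(float(35-(ray(k,b,.03)[:2]@n-ray(k,a,h)[:2]@n)*1e3),2) for a,b in zip(ce,se)])
    if hole: print('fwd',(ray(k,line,.03)-ray(k,hole,h))[:2]@f)
E
python3 - <<'E'
from h import *
import pickle
k=pickle.load(open('k3.pkl','rb'));left(k,[(230,305),(400,306)],[(180,338),(225,338),(480,344)],hole=(280,249),line=(243.5,320))
g=cv2.imread('pics/w3.png',0);[print(u,[v for v in range(298,352) if abs(int(g[v+1,u])-int(g[v-1,u]))>35]) for u in (230,300,400,140,100,60,590)]
print([ray(k,p,z).round(4) for p,z in [((140,304),.049),((500,306),.049)]])
E
```

```text
to right (mm) [6.82, 7.25]
fwd 0.019531044844027002
230 [304, 305, 306, 336, 337, 338]
300 [305, 306, 336, 337, 350, 351]
400 [306, 307, 336, 337]
140 [303, 304, 305, 336, 337]
100 [336, 337]
60 [336, 337]
590 []
[array([0.6821, 0.0009, 0.049 ]), array([ 0.5444, -0.0107,  0.049 ])]
```

```bash
python3 -m creep '[[1,0.001,0,0,0,0,0],[1,0.001,0,0,0,0,0],[1,0.001,0,0,0,0,0],[1,0.001,0,0,0,0,0],[1,0.001,0,0,0,0,0],[1,0.001,0,0,0,0,0],[1,0.001,0,0,0,0,0],[1,0,0,0,0,0,0],[1,-0.01,0,0,0,0,0],[1,-0.02,0,0,0,0,0],[1,0,0,-0.03,0,0,0],[1,0,0,-0.04,0,0,0],[1,0,0,-0.04,0,0,0],[1,0,0,-0.04,0,0,0],[1,0,0,-0.03,0,0,0],[1,0.03,0.02,0,0,0,-8.2],[1,0.03,0.02,0,0,0,-8.2],[1,0,0,0,0,0,-8.2],[1,0,0,0,0,0,-8.2],[1,0,0,0,0,0,-8.2]]'
python3 -m creep '[[1,0,0,0,0,0,-8.2],[1,0,0,0,0,0,-8.2],[1,0,0,0,0,0,-8.2],[1,0,0,0,0,0,-8.2],[1,0,0,0,0,0,-8.2],[1,0,0,0,0,0,-8],[1,0,0,0,0,0,0]]'
python3 - <<'E'
from h import *
o=ctrl.get_obs();print(yaw(o),totool([.545,-.074,.215],o))
E
```

```text
t: 12.0
tool_pos: [0.5818, -0.0346, 0.2075]
tool_rot: [2.916, -1.167, 0.001]
contact_force: [0.2, 1.1, 0.1]
opening: 0.0854
t: 12.7
tool_pos: [0.5819, -0.0342, 0.2073]
tool_rot: [3.138, 0.139, -0.0]
contact_force: [0.3, -0.0, 0.5]
opening: 0.0855
0.0885665306070506 [-0.04032695  0.0364035  -0.00763398]
```

```bash
python3 -m creep '[[1,-0.02,0.018,0,0,0,0],[1,-0.02,0.018,0.015,0,0,0],[1,0,0,0.015,0,0,0],[1,0,0,0.015,0,0,0],[1,0,0,0,0,0,0]]'
python3 - <<'E'
from h import *
import pickle
pickle.dump(calibration('wrist'),open('k4.pkl','wb'))
im=get_image('wrist')[:,:,::-1];cv2.imwrite('pics/w4.png',im);
E
```

```text
t: 13.2
tool_pos: [0.5439, -0.0729, 0.159]
tool_rot: [-3.137, -0.137, 0.008]
contact_force: [-0.6, -0.9, -0.1]
opening: 0.0856
```

View pics/w4.png

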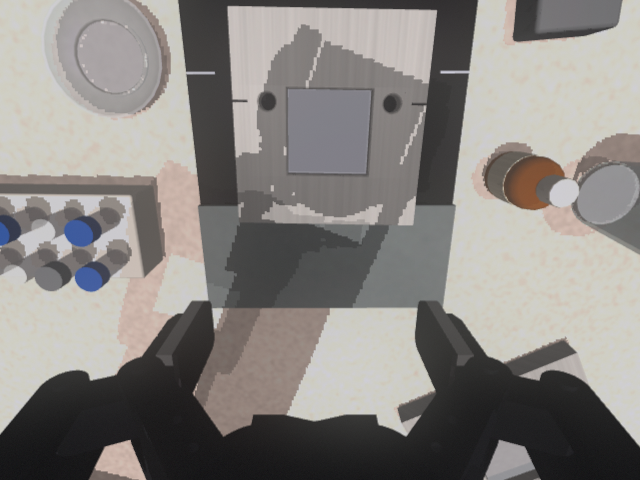

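Holes are at (267,101) and (392,103), and the white lines at row 72 with ends at (186) and (469).

Run:
```python
from h import *
import pickle
k=pickle.load(open('k4.pkl','rb'));g=cv2.imread('pics/w4.png',0).astype(int)
for v in (50,90,130,170): print(v,[u for u in range(175,245) if abs(g[v,u+1]-g[v,u-1])>35],[u for u in range(405,485) if abs(g[v,u+1]-g[v,u-1])>35])
def fit(pts,v): p=np.polyfit([a[1] for a in pts],[a[0] for a in pts],1);return np.polyval(p,v)
def wr(u):
    c=g[66:80,u-5:u+6].mean(1);c=np.clip(c-np.median(c)-5,0,None);return (c*np.arange(66,80)).sum()/c.sum()
vL,vR=wr(200),wr(454);print(vL,vR)
hl=blob(g,267,101,11);hr=blob(g,392,103,11);print(hl,hr)
uL=185.5;uR=469.5
a,b=ray(k,(uL,vL),.03),ray(k,(uR,vR),.03)
d=(a-b)[:2];y=np.arctan2(-d[0],d[1])
for H in [((267.5,101.5),(392,103.5)),(hl,hr)]:
    L,R=[ray(k,h,.049) for h in H];dh=(L-R)[:2]
    m=((a+b)/2-(L+R)/2)[:2];print(y,np.linalg.norm(d),np.arctan2(-dh[0],dh[1]),np.linalg.norm(dh),'fwd,left',m@[np.cos(y),np.sin(y)],m@[-np.sin(y),np.cos(y)],'holes',L,R,'pin mid',(a+b)/2)
cs=[ray(k,uv,.049) for uv in [(228,6),(437,11),(414,226),(239,222)]];m=(a+b)[:2]/2-np.mean(cs,0)[:2];print('by corners',m@[np.cos(y),np.sin(y)]-.015,m@[-np.sin(y),np.cos(y)],[np.linalg.norm(cs[i]-cs[(i+1)%4]).round(4) for i in range(4)],np.mean(cs,0))
```

```text
50 [183, 184, 228, 229, 230] [431, 432, 433, 470, 471, 472]
90 [187, 188, 230, 231, 232] [427, 428, 465, 466, 467]
130 [191, 192, 193, 233, 234] [413, 414, 416, 417, 423, 424, 460, 461, 462]
170 [196, 197, 235, 236] [418, 419, 455, 456, 457, 482, 483]
72.51398496240601 71.60302951162184
(np.float64(267.6200396825397), np.float64(101.2858382936508)) (np.float64(389.8450069886628), np.float64(103.52306258735828))
0.09186222583837324 0.198576923356565 0.07402963909671861 0.083058540804176 fwd,left 0.02048798594759854 0.001207756623458524 holes [ 0.63072867 -0.03426583  0.049     ] [ 0.63687185 -0.11709688  0.049     ] pin mid [ 0.65409107 -0.07259926  0.03      ]
0.09186222583837324 0.198576923356565 0.07192918222561036 0.08153910425630446 fwd,left 0.020426419616423826 0.0005326217462621945 holes [ 0.63086964 -0.03433929  0.049     ] [ 0.63672963 -0.11566755  0.049     ] pin mid [ 0.65409107 -0.07259926  0.03      ]
by corners 0.020668205069521814 0.0010866887980154618 [np.float64(0.1291), np.float64(0.1395), np.float64(0.1303), np.float64(0.1392)] [ 0.61867294 -0.07695333  0.049     ]
```

Only about 1 mm of lateral error and -0.018 rad of yaw remain. The squaring push from behind swings the front about 1.5 mm left, which should cancel both. I'll go behind and push with the tool at stage yaw, stopping around 8 mm short to check.

```bash
python3 -m creep '[[1,-0.013,0.005,0,0,0,-0.2],[1,-0.013,0.005,0,0,0,0],[1,0,0,0.03,0,0,0],[1,0,0,0.03,0,0,0],[1,0,0,0.03,0,0,0],[1,0,0,0.02,0,0,0],[1,0,0,0.01,0,0,0],[1,0,0,0.01,0,0,0],[1,0,0,0.003,0,0,0],[1,0,0,0,0,0,0],[1,0.004,0,0,0,0,0],[1,0.004,0,0,0,0,0],[1,0.004,0,0,0,0,0],[1,0.003,0,0,0,0,0],[1,0,0,0,0,0,0]]'
python3 -m creep '[[1,0.001,0,0,0,0,0],[1,0.001,0,0,0,0,0],[1,0.001,0,0,0,0,0],[1,0.001,0,0,0,0,0],[1,0.001,0,0,0,0,0],[1,0.001,0,0,0,0,0],[1,0.001,0,0,0,0,0],[1,0.001,0,0,0,0,0],[1,0.001,0,0,0,0,0],[1,0.001,0,0,0,0,0],[1,0.001,0,0,0,0,0],[1,0.001,0,0,0,0,0],[1,0,0,0,0,0,0]]'
python3 - <<'E'
from h import *
import pickle
pickle.dump(calibration('wrist'),open('k5.pkl','wb'))
im=get_image('wrist')[:,:,::-1];cv2.imwrite('pics/w5.png',im);
E
```

```text
t: 14.75
tool_pos: [0.536, -0.0848, 0.0296]
tool_rot: [3.138, 0.145, 0.001]
contact_force: [-0.1, 0.4, -0.3]
opening: 0.0858
t: 16.05
tool_pos: [0.5467, -0.0837, 0.0291]
tool_rot: [-3.138, -0.145, 0.002]
contact_force: [-4.5, -0.9, 2.9]
opening: 0.0851
```

View pics/w5.png

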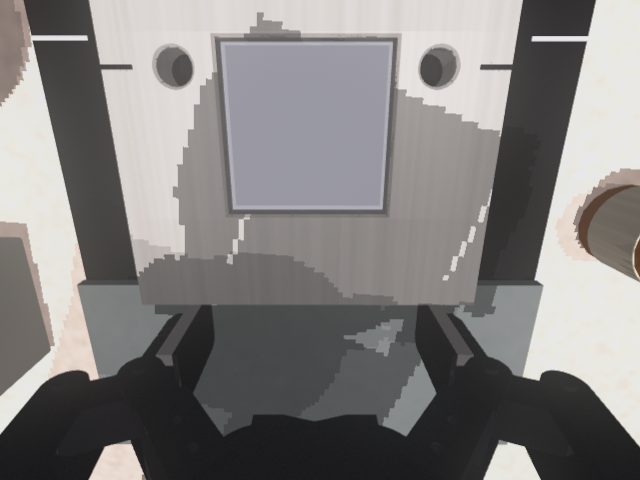

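```bash
cat >> h.py <<'E'
def meas(f,hl,hr,e1,e2,h=.049):
    import pickle
    k=pickle.load(open(f,'rb'));L,R=ray(k,hl,h),ray(k,hr,h);a,b=ray(k,e1,.03),ray(k,e2,.03);d=(a-b)[:2];dh=(L-R)[:2];y=np.arctan2(-d[0],d[1]);m=((a+b)-(L+R))[:2]/2
    print('yaws',y,np.arctan2(-dh[0],dh[1]),'len',np.linalg.norm(d),np.linalg.norm(dh),'fwd,left',m@[np.cos(y),np.sin(y)],m@[-np.sin(y),np.cos(y)])
E
python3 - <<'E'
from h import *
g=cv2.imread('pics/w5.png',0).astype(int)
for v in (20,60,100): print(v,[u for u in range(20,60) if abs(g[v,u+1]-g[v,u-1])>35],[u for u in range(560,610) if abs(g[v,u+1]-g[v,u-1])>35])
print([v for v in range(30,48) if g[v,60]>150],[v for v in range(30,48) if g[v,555]>150])
meas('k5.pkl',(173,67),(439.5,67),(31.5,38),(588,38.5))
E
```

```text
20 [27, 28] [590, 591, 592]
60 [29, 30, 36, 37] [581, 582, 583]
100 [45, 46, 47] [572, 573, 574]
[35, 36, 37, 38, 39, 40] [36, 37, 38, 39, 40]
yaws 0.09280589279344673 0.09364332522885134 len 0.19702397765996277 0.08352332611252969 fwd,left 0.011478634576373818 -0.0008810795172508706
```

The carrier is square and 11.5 mm short, with about 0.9 mm lateral error, which is inside the pins' 3 mm catch. I'll lower the tips slightly and push on, with a slight drift right.

```bash
python3 -m creep '[[1,-0.002,0,0,0,0,0],[1,0,0,0.0025,0,0,0],[1,0,0,0,0,0,0],[1,0.001,0,0,0,0,0],[1,0.001,0,0,0,0,0],[1,0.001,0.0001,0,0,0,0],[1,0.001,0.0001,0,0,0,0],[1,0.001,0.0001,0,0,0,0],[1,0.001,0.0001,0,0,0,0],[1,0.001,0.0001,0,0,0,0],[1,0.001,0.0001,0,0,0,0],[1,0.001,0.0001,0,0,0,0],[1,0.001,0.0001,0,0,0,0],[1,0,0,0,0,0,0]]'
python3 -m creep '[[1,0.001,0,0,0,0,0],[1,0.001,0,0,0,0,0],[1,0,0,0,0,0,0]]'
```

```text
t: 17.5
tool_pos: [0.5563, -0.0839, 0.0274]
tool_rot: [3.138, 0.144, 0.003]
contact_force: [-0.8, -0.6, 1.0]
opening: 0.0855
t: 17.8
tool_pos: [0.5567, -0.0838, 0.0271]
tool_rot: [3.138, 0.144, -0.003]
contact_force: [-5.8, -0.7, 4.1]
opening: 0.0853
```

```bash
python3 -m creep '[[1,0.001,0,0,0,0,0],[1,0,0,0,0,0,0]]'
python3 - <<'E'
from h import *
import pickle
pickle.dump(calibration('wrist'),open('k6.pkl','wb'))
im=get_image('wrist')[:,:,::-1];cv2.imwrite('pics/w6.png',im);print(ctrl.get_obs()['contact_force'])
E
```

```text
t: 18.0
tool_pos: [0.5575, -0.0837, 0.027]
tool_rot: [3.138, 0.145, -0.004]
contact_force: [-6.1, -1.0, 5.1]
opening: 0.0851
[-6.42359628 -1.51703039  4.81817702]
```

View pics/w6.png

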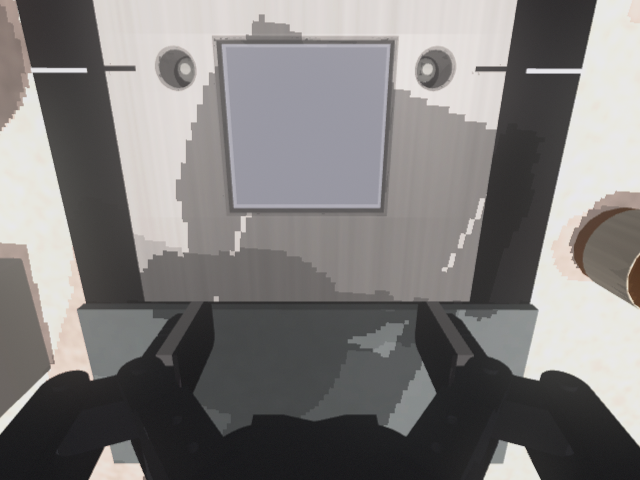

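Steel pin tips now show inside both holes, at (184,69) and (428,69). I'll check heights and offsets.

Run:
```python
from h import *
import pickle
for h in (.044,.049): meas('k6.pkl',(175.5,68),(435,68),(33,71),(581,71.5),h)
k=pickle.load(open('k6.pkl','rb'))
for z in (.030,.035): print('pins',ray(k,(185,69),z),ray(k,(428,69),z),np.linalg.norm(ray(k,(185,69),z)-ray(k,(428,69),z)))
im=cv2.imread('pics/w6.png')
cv2.imwrite('pics/w6c.png',np.vstack([cv2.resize(im[40:100,100:230],None,fx=6,fy=5,interpolation=cv2.INTER_CUBIC)[:300],cv2.resize(im[40:100,390:520],None,fx=6,fy=5,interpolation=cv2.INTER_CUBIC)[:300]]))
```

```text
yaws 0.09277546769615702 0.09360900079854557 len 0.19628329366044076 0.08333053821674986 fwd,left 0.0005110136108050695 -0.0003045251563814264
yaws 0.09277546769615702 0.09360900079854721 len 0.19628329366044076 0.07998419130425131 fwd,left 0.0010725239404541283 -0.00018716795175684778
pins [ 0.65032865 -0.02932422  0.03      ] [ 0.65844931 -0.11582127  0.03      ] 0.08687740987763518
pins [ 0.64993722 -0.03103723  0.035     ] [ 0.65776474 -0.11441186  0.035     ] 0.08374126121046283
```

View pics/w6c.png

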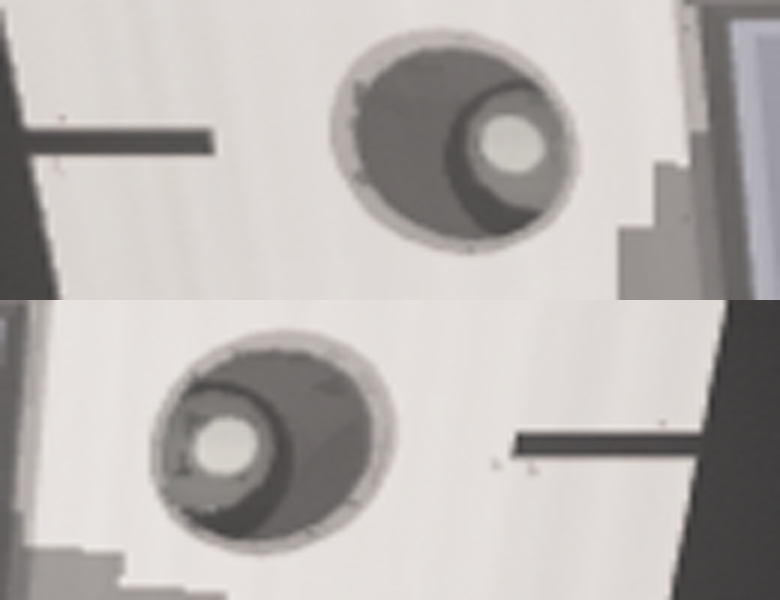

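With the top at 44 mm, the hole spacing comes out the same as before (83.3 mm), so the carrier has dropped 5 mm. It is 0.5 mm short and 0.3 mm off laterally. I'll draw the hand back, then up, and check once more.

```bash
python3 -m creep '[[1,-0.003,0,0,0,0,0],[1,-0.01,0,0,0,0,0],[1,-0.015,0,0,0,0,0],[1,0,0,-0.03,0,0,0],[1,0,0,-0.03,0,0,0],[1,0,0,-0.03,0,0,0],[1,0,0,-0.03,0,0,0],[1,0,0,0,0,0,0],[1,0,0,0,0,0,0]]'
python3 - <<'E'
from h import *
import pickle
pickle.dump(calibration('wrist'),open('k7.pkl','wb'))
a=get_image('wrist')[:,:,::-1];cv2.imwrite('pics/w7.png',a);s=get_image('side')[:,:,::-1];cv2.imwrite('pics/s7.png',s)
cv2.imwrite('pics/c7.png',np.vstack([cv2.resize(a[20:290,170:490],(640,540))[:330],cv2.resize(s[170:260,200:400],(640,270),interpolation=cv2.INTER_CUBIC)]))
E
```

```text
t: 18.95
tool_pos: [0.5306, -0.0861, 0.1475]
tool_rot: [3.138, 0.144, 0.003]
contact_force: [-0.4, 0.2, -0.5]
opening: 0.0856
```

View pics/c7.png

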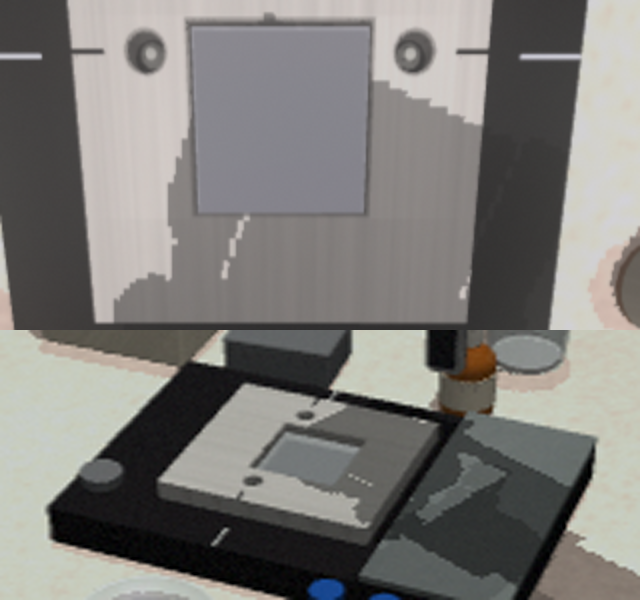

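The pins show in both holes, the carrier lies flat with a black gap to the ledge, and the bystanders in view are in place. I'll hand it in.

Run:
```python
from h import *
from station import finish_job
for h in (.044,.049): meas('k7.pkl',(242.5,45.5),(376.8,45.5),(170-9,48),(170+290.5,48.5),h)
print(finish_job())
```

```text
yaws 0.09198370887127709 0.09348483785641436 len 0.19729934791490777 0.08351343796274842 fwd,left 0.0007447150856396349 -0.0005846498279483619
yaws 0.09198370887127709 0.09348483785641473 len 0.19729934791490777 0.08181172569500361 fwd,left 0.0015901496947562314 -0.0005263132335990275
the job is handed in; nothing more can be done
None
```

The carrier is seated over both pins and the job is handed in, at about 19 s of the 64 s allowed. `finish_job` gives no verdict, so this rests on my own checks.

**What I did:** I pushed the carrier square to the stage from behind with both open fingertips. I then pushed it about 11 mm to the right from its left side, and pushed from behind again until it dropped over the pins. Last, I drew the hand back and up.

**Last checks, with the hand clear:**
- **Position:** the pins' midpoint lies about 0.7 mm forward and 0.6 mm to the right of the holes' midpoint. The yaws agree to 0.0015 rad, against a 3 mm limit per hole and a calibration good to about 2 mm.
- **Height:** the measured hole spacing fits a carrier top at 44 mm, meaning it has sunk 5 mm. The pins show in both holes, and the side view shows the carrier flat with a gap to the ledge.
- **Forces:** the last printed readings while pushing stayed under about 9 N. The reading was near zero after withdrawal.
- **Bystanders:** those visible in the last pictures looked undisturbed. I did not measure any of them.

No check failed, and the camera measurements agreed to within about 2 mm.

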